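# Steady a rocking flask shaker

## Task

The flask shaker rocks because it stands on its three plain feet only: wind down the two orange stabiliser screws at its front corners until each of their rubber feet presses on the bench with about 6 N, so that all five feet carry load. Do not overtighten either screw or jack or tip the shaker, do not shove it along the bench, leave the things around it alone, and let go at the end.

Things in the scene. Friction and masses are not known exactly. Their poses are not given: they have to be found in the camera images.
- shaker: flask shaker, about 6 kg: blue base plate 270 x 280 mm, top 32 mm above the bench; white housing on it from x = -50 to 130 mm, 180 mm wide, 90 mm high, then a steel tray with three clamped closed flasks (to 192 mm). Stands loose on three plain feet. Origin at bench height under the plate's centre, z up; the front with the screws is at -x, +y to the robot's left
- screw_left: the left (+y) stabiliser screw: black disc 42 mm across, 8 mm high, with an upright orange grip bar 42 long x 14 wide, 8 to 50 mm above the origin. Origin on its axis, under the disc, 36 mm above the bench, at (-105, 115) mm in the shaker's frame; x along the bar, z up. Turns about z at constant height and stays where left. Clockwise from above drives its foot down 1.2 mm per rad
- screw_right: the right (-y) stabiliser screw: black disc 42 mm across, 8 mm high, with an upright orange grip bar 42 long x 14 wide, 8 to 50 mm above the origin. Origin on its axis, under the disc, 36 mm above the bench, at (-105, -115) mm in the shaker's frame; x along the bar, z up. Turns about z at constant height and stays where left. Clockwise from above drives its foot down 1.2 mm per rad
- screw_left_grip (a point): middle of the left screw's grip bar, on the axis, 70 mm above the bench: a good grasp height. Each screw's rubber foot (a 68 mm disc under the plate, turning with the bar) hangs 0.2 to 3.8 mm above the bench at first, differently left and right, not readable from the bar's angle. 1 to 4 rad of turning is needed in all; regrasp as required
- screw_right_grip (a point): the same on the right screw. Of either screw: turning it free takes 0.02 N m; once its foot bears, rubbing on the bench adds about 0.016 N m per N of load (0.012 to 0.020, it differs by run). The foot's rubber gives 1 mm per 6 N: from first touch its load grows by about 7.3 N per rad of turn, as long as the plain feet stay down
- foot_front: the front centre plain rubber foot, fixed under the shaker's base at (-100, 0) mm in its frame; origin on its underside (bench contact), 28 mm across, 16 mm high
- foot_rear_left: the rear left plain rubber foot, fixed under the shaker's base at (115, 110) mm in its frame; origin on its underside (bench contact), 28 mm across, 16 mm high
- foot_rear_right: the rear right plain rubber foot, fixed under the shaker's base at (115, -110) mm in its frame; origin on its underside (bench contact), 28 mm across, 16 mm high
- ethanol: clear bottle, black cap, 72 mm across, 190 mm high, origin under its base; leave alone
- media_bottle: amber bottle, blue cap, 68 mm across, 160 mm high, origin under its base; leave alone
- vial_a: small glass vial, white cap, 28 mm across, 50 mm high, origin under its base; leave alone
- vial_b: small glass vial, red cap, 28 mm across, 50 mm high, origin under its base; leave alone
- beaker: glass beaker, 70 mm across, 90 mm high, origin under its base; leave alone
- marker: white marker pen with black cap, lying, 135 mm long, 12 mm thick, origin under the white barrel's middle; leave alone
- tip_box: blue pipette tip box with clear lid, 80 x 120 x 58 mm, origin under its base; leave alone

How it is judged:
At the end, for the whole second after the job is handed in: both screw feet press on the bench with 3 to 9 N each, the three plain feet still carry more than 1 N each, the shaker is upright within 0.01 rad and at rest (contact force between screw_left and table between 3 and 9 N and contact force between screw_right and table between 3 and 9 N and contact force between each of foot_front, foot_rear_left, foot_rear_right and table above 1 N and angle between shaker's own z axis and vertical below 0.01 rad and linear speed of shaker below 0.01 m/s); the robot touches nothing.
It fails at once if a stabiliser screw is overtightened: its foot presses on the bench with more than 14 N (contact force between any of screw_left, screw_right and table above 14 N).
It fails at once if the shaker is tipped by more than 0.035 rad (2 degrees) (angle between shaker's own z axis and vertical above 0.035 rad).
It fails at once if the shaker is shoved more than 20 mm along the bench (distance of shaker from where it was at the start of the episode above 0.02 m).
It fails at once if a thing around the shaker is moved more than 20 mm (distance of any of ethanol, media_bottle, vial_a, vial_b, beaker, marker, tip_box from where it was at the start of the episode above 0.02 m).
It also fails if it takes over 70 s, if anything falls off the work surface, if the arm or the gripper's body presses on something with over 40 N, if the wrist force passes 120 N, or if a joint passes its speed limit or range.

## Robot

A 6-joint arm with a two-finger parallel gripper is mounted at the origin on the work surface. World frame = base frame: x ahead of the robot, y to its left, z up, the work surface at z = 0. Lengths are in m, angles in rad, forces in N, time in s.
With the tool pointing down it reaches from about 0.225 to 0.875 m from the base axis. Payload 3.4 kg.
Tool frame: the origin (TCP) lies midway between the tips of the shut fingers; the grasp point (between the pads) lies 19 mm behind it; z points along the fingers, y is the line along which they close (so a half turn about z gives the same grasp; the last joint's range is limited). The gripper opens to 85 mm and grips with 20 to 120 N. Pads are 22 mm wide; open, the fingers measure 114 mm over their backs; the gripper's body (76 mm by 85 mm) begins 54 mm behind the grasp point. The pads swing forward as they close: fully open they stand 13 mm farther back than shut.
Start: joints at [1.097, 0.276, 1.505, -0, 1.361, -0.121], TCP at [0.199, 0.54, 0.231] pointing down, gripper open.
Joint ranges: [-2.89, 2.89], [-0.75, 2.08], [0.22, 2.7], [-1.18, 4.32], [0.11, 2.71], [-2.7, 2.7]. Speed limits (rad/s): [2.57, 2.57, 3.14, 3.14, 3.14, 3.14].

## Interface

Orientations are given as a 3x3 rotation matrix whose columns are the frame's x, y, z axes.
In Python, from cell import arm gives the robot as it stands.
- The arm moves only by the tool carry_out, never from a script. Its argument "steps" is a list of rows, each a list of 3 entries, a list of its own where there are three numbers: the turn, a rotation vector about the tool's x, y, z scaled (see below), then the shift along the tool's x, y, z scaled (see below), then the gripper command: -1 is fully open, 1 is shut, values between are in proportion. In form: [[[ax, ay, az], [tx, ty, tz], grip], ...]. A call has 1 to 12 rows; each row shifts and turns the commanded pose from where the row before left it, along the tool's axes as they then stand; what a row does not reach is not made up. The controller multiplies each number of a shift by 0.2 m and each number of a turn by 0.15 rad. A row lasts 1/8 s, in which the tool goes at most 62.5 mm and 10.7 degrees, less where a joint would pass 70% of its speed; a pose out of reach is approached as far as the arm can. A call with a number of a shift or a turn outside -1 to 1 is refused whole. A call with a gripper value outside its range is refused whole. The fingers move at their own pace and stop on an object; "newtons" is the grip in N (left out, the last holds). Time passes only in rows, so rows that do not move let the fingers close. It gives the time, the measured TCP pose, the force, the opening and the grip force at its end, in the units of the state.
- arm.sense(): the state, without advancing time (a new reading comes with each control period).
- arm.snapshot(name): name is "scene" or "side" or "wrist"; returns the picture (480x640x3 uint8, red, green, blue); there is no depth.
- arm.camera_info(name): a dict with "fx", "fy", "cx", "cy" (pixels), "R" (3x3) and "t" (3): a world point X has camera coordinates R X + t; the wrist camera has in their place "T_tool_cam" (4x4, takes a point from camera to tool coordinates, whose origin is the TCP and whose axes are the flange's). Camera axes: x right, y down, z forward; pixel columns grow to the right and rows downward; lengths in m; the calibration is good to about 2 mm. A picture is of the moment at which its call begins: read the wrist's pose just before it. camera_info takes no time and is no camera call.
- arm.finish_job(): hands the job in; it is judged then, once.
The state is a dict: "time": time; "qpos": joint angles; "dq": joint speeds; "tau": joint torques, N m; "position": TCP position; "tcp_rot": TCP orientation; "ft_force": force on the tool from outside, world axes, zero at the start; "moment": the same for the moment, N m; "gripper_width": finger opening in m; "finger_force": force on a finger pad.
Only numpy, scipy, OpenCV 4.12 (cv2) and the standard library are available. Lean on these libraries where they do the work, as an engineer would, in place of code of your own. Each camera call takes 0.05 s, during which the arm holds its last target. There are 200 camera calls.

## Working session

There is one attempt and no reset: what is moved stays moved. The work goes in short steps, Python scripts to look and compute and a tool call to move; the robot and the scene stay as the last step left them, time stands still between calls to the robot, and variables do not carry over. Pictures are saved under pics/ and viewed, at most 10 in all, crops included, and the job is handed in when it is done.

Besides the shell and the picture viewer there is one more tool, called after "Request:" by a JSON object that holds its "api" and its "payload", one argument or row to a line. carry_out: Moves the arm, as the interface text tells. Shifts and turns lie within -1 to 1; 1 stands for 0.2 m of shift or 0.15 rad of turn. Its arguments: {"type":"object","properties":{"steps":{"type":"array","items":{"type":"array"}},"newtons":{"type":"number"}},"required":["steps"]}

```bash
mkdir -p pics; ls
python3 - <<'E'
from cell import arm
import cv2,numpy as np
a=arm.snapshot("scene");b=arm.snapshot("side")
cv2.imwrite("pics/scene.png",a[:,:,::-1]);cv2.imwrite("pics/side.png",b[:,:,::-1])
for n in("scene","side","wrist"):print(n,arm.camera_info(n))
s=arm.sense();print(s)
E
```

```text
pics
scene {'fx': 549.6646896697272, 'fy': 549.6646896697272, 'cx': 321.37801921894334, 'cy': 244.4890444982127, 'R': array([[-6.36536889e-02,  9.97972032e-01,  1.76640693e-04],
       [ 8.45258953e-01,  5.40072813e-02, -5.31620650e-01],
       [-5.30552080e-01, -3.36903083e-02, -8.46982558e-01]]), 't': array([ 0.02915074, -0.47504633,  1.52141409])}
side {'fx': 466.1477876271801, 'fy': 466.1477876271801, 'cx': 308.63761232289073, 'cy': 238.06200670741995, 'R': array([[ 0.95990611, -0.27958715, -0.02028021],
       [-0.2118847 , -0.67628862, -0.7055059 ],
       [ 0.18353511,  0.68151649, -0.70841382]]), 't': array([-0.53904131,  0.18514372,  1.03139928])}
wrist {'fx': 362.0760937966194, 'fy': 362.0760937966194, 'cx': 317.0696426671199, 'cy': 237.85627667534018, 'T_tool_cam': array([[ 8.85667859e-04, -9.56355875e-01, -2.92203108e-01,
         7.39867511e-02],
       [ 9.99997617e-01,  1.43003656e-03, -1.64939420e-03,
         4.28285049e-04],
       [ 1.99526896e-03, -2.92200951e-01,  9.56354863e-01,
        -1.42537008e-01],
       [ 0.00000000e+00,  0.00000000e+00,  0.00000000e+00,
         1.00000000e+00]])}
{'time': 0.1, 'qpos': array([ 1.09703008e+00,  2.76571940e-01,  1.50603921e+00, -3.67600774e-05,
        1.36069858e+00, -1.21013419e-01]), 'dq': array([ 0.00208675, -0.00337333, -0.00465112, -0.00052872, -0.00053428,
       -0.00112919]), 'tau': array([ 4.13842827e-04, -4.17700338e+01, -2.46402258e+01, -1.67766902e-04,
        5.95004938e-03, -1.88386889e-05]), 'position': array([0.19845455, 0.53915139, 0.23049027]), 'tcp_rot': array([[-9.38427812e-01,  3.45474568e-01, -7.51410208e-04],
       [ 3.45475343e-01,  9.38426557e-01, -1.54435693e-03],
       [ 1.71607249e-04, -1.70886120e-03, -9.99998525e-01]]), 'ft_force': array([ 0.79112623, -0.29921884,  0.30304871]), 'moment': array([ 0.00391748,  0.03903978, -0.02281521]), 'finger_force': 0.0, 'gripper_width': 0.08529408943593624}
```

View pics/scene.png

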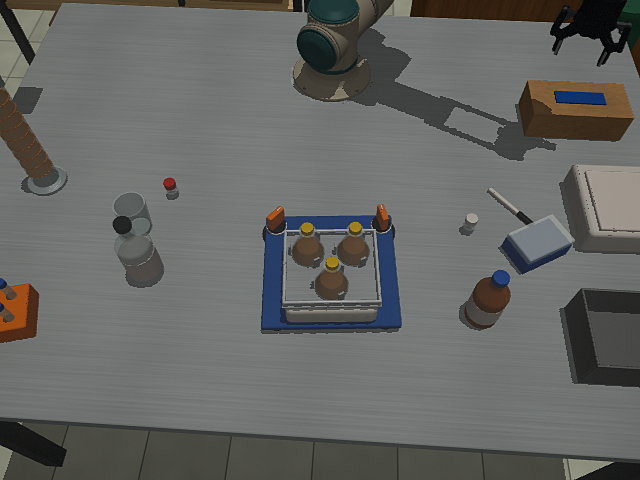

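View pics/side.png

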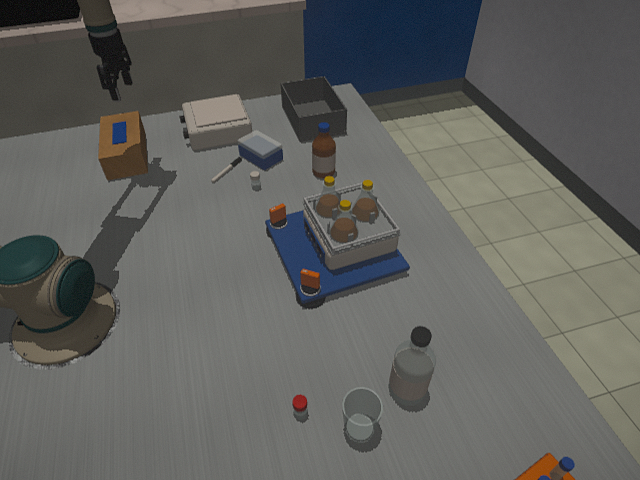

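The scene view shows the right screw's bar at about (276,218) and the left one's at (382,218). The side view shows them at about (310,280) and (278,213). I'll triangulate both.

```bash
cat > h.py <<'E'
import cv2,numpy as np
from cell import arm
def orange(im):
    h=cv2.cvtColor(im,cv2.COLOR_RGB2HSV);return cv2.inRange(h,(4,170,90),(16,255,255))
def blobs(m,amin=40):
    n,l,s,c=cv2.connectedComponentsWithStats(m);return [(c[i],s[i],(l==i)) for i in range(1,n) if s[i,4]>=amin]
def cam(name,s=None):
    i=arm.camera_info(name)
    if name!="wrist":return i,i["R"].T,-i["R"].T@i["t"]
    T=i["T_tool_cam"];return i,s["tcp_rot"]@T[:3,:3],s["tcp_rot"]@T[:3,3]+s["position"]
def ray(c,uv):
    i,R,o=c;uv=np.atleast_2d(uv)
    return (R@np.c_[(uv[:,0]-i["cx"])/i["fx"],(uv[:,1]-i["cy"])/i["fy"],np.ones(len(uv))].T).T,o
def plane(c,uv,z):
    d,o=ray(c,uv);return o+d*((z-o[2])/d[:,2])[:,None]
def tri(rs):
    A=0;b=0
    for d,o in rs:
        d=d[0]/np.linalg.norm(d[0]);P=np.eye(3)-np.outer(d,d);A=A+P;b=b+P@o
    return np.linalg.solve(A,b)
E
python3 - <<'E'
from h import *
px={}
for n in("scene","side"):
    im=cv2.imread(f"pics/{n}.png")[:,:,::-1].copy()
    px[n]=[(b[0],b[1][4]) for b in blobs(orange(im)) ]
    print(n,[(p[0].round(1),p[1]) for p in px[n]])
for nm,a,b in(("L",(382,218),(278,213)),("R",(276,218),(310,280))):
    f=lambda n,t:min(px[n],key=lambda p:np.hypot(*(p[0]-t)))[0]
    print(nm,tri([ray(cam("scene"),f("scene",a)),ray(cam("side"),f("side",b))]))
E
```

```text
scene [(array([382.9, 212.3]), np.int32(81)), (array([274.3, 213.5]), np.int32(82)), (array([ 15.6, 307.7]), np.int32(909))]
side [(array([277.5, 207.6]), np.int32(51)), (array([310.7, 273.6]), np.int32(74)), (array([539.5, 468.1]), np.int32(530)), (array([567.6, 476.6]), np.int32(59))]
L [0.52279729 0.13601382 0.08180692]
R [ 0.54071882 -0.09475806  0.08137807]
```

Request:
{"api": "carry_out", "payload": {
  "steps": [
    [[0,0,0],[-0.223,-0.17,-0.023],-1],
    [[0,0,0],[-0.223,-0.17,-0.023],-1],
    [[0,0,0],[-0.223,-0.17,-0.023],-1],
    [[0,0,0],[-0.223,-0.17,-0.023],-1],
    [[0,0,0],[-0.223,-0.17,-0.023],-1],
    [[0,0,0],[-0.223,-0.17,-0.023],-1],
    [[0,0,0],[-0.223,-0.17,-0.023],-1],
    [[0,0,0],[-0.223,-0.17,-0.023],-1],
    [[0,0,0],[-0.223,-0.17,-0.023],-1],
    [[0,0,0],[-0.223,-0.17,-0.023],-1],
    [[0,0,0],[-0.223,-0.17,-0.023],-1],
    [[0,0,0],[0,0,0],-1]
  ]
}}

```text
time: 1.6
position: [0.5318, 0.0157, 0.2812]
tcp_rot: [[-0.937, 0.35, 0.0], [0.35, 0.937, -0.001], [-0.001, -0.001, -1.0]]
ft_force: [-0.3, 0.4, 0.3]
gripper_width: 0.0852
finger_force: 0.0
```

```bash
cat > look.py <<'E'
from h import *
import sys
def look(fn,z=0.086):
    s=arm.sense();im=arm.snapshot("wrist");cv2.imwrite(fn,im[:,:,::-1]);c=cam("wrist",s)
    print("t",s["time"],"p",s["position"].round(4),"x",s["tcp_rot"][:,0].round(3),"q6",s["qpos"].round(2))
    h=cv2.cvtColor(im,cv2.COLOR_RGB2HSV)
    m=cv2.inRange(h,(3,150,60),(18,255,255))
    for b in blobs(m,80):
        v=h[:,:,2][b[2]];print("blob",b[0].round(1),b[1],"V pct",np.percentile(v,[5,25,50,75,95]))
    return s,im,c,h,m
if __name__=="__main__":look(sys.argv[1])
E
python3 look.py pics/w1.png
```

```text
t 1.6 p [0.5318 0.0157 0.2812] x [-0.937  0.35  -0.001] q6 [-0.1   0.19  1.5  -0.    1.45 -1.31]
blob [436.9 152.4] [420 130  31  40 410] V pct [198. 229. 239. 241. 242.]
```

View pics/w1.png

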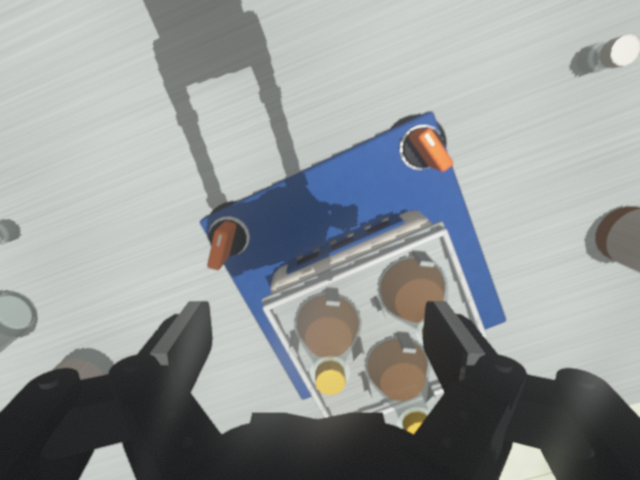

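The wrist view shows the left bar at about (430,147), with a bright top, and the right bar at about (223,243). Next I'll extract their top faces and bar angles, and check the moment noise.

```bash
cat > bars.py <<'E'
from look import *
def bars(fn):
    s,im,c,h,_=look(fn)
    R=s["tcp_rot"]
    m=cv2.inRange(h,(2,120,40),(20,255,255))
    for b in blobs(m,150):
        pts=np.argwhere(b[2])[:,::-1].astype(np.float32);v=h[:,:,2][b[2]]
        t,_=cv2.threshold(v.reshape(-1,1),0,255,cv2.THRESH_OTSU)
        for nm,P in(("all",pts),("bright",pts[v>t])):
            W=plane(c,P,0.086)[:,:2].astype(np.float32)
            (cx,cy),(w,l),a=cv2.minAreaRect(W*1000)
            a=np.deg2rad(a if w>=l else a+90);a=(a+np.pi/2)%np.pi-np.pi/2
            print(nm,b[0].round(0),len(P),"c %.1f %.1f size %.1f %.1f bar yaw %.3f"%(cx,cy,max(w,l),min(w,l),a),"Vt",t)
    return s
if __name__=="__main__":
    s=bars(sys.argv[1])
    if len(sys.argv)>2:
        M=[]
        for i in range(8): arm.snapshot("wrist");M.append(arm.sense()["moment"])
        print(np.mean(M,0),np.std(M,0))
E
python3 bars.py pics/w1b.png n
python3 -c "
import cv2;i=cv2.imread('pics/w1b.png');cv2.imwrite('pics/c1.png',cv2.resize(cv2.hconcat([i[90:210,370:490],i[190:310,170:290]]),None,fx=3,fy=3))"
```

```text
t 1.65 p [0.5302 0.0178 0.2811] x [-0.937  0.348  0.002] q6 [-0.1   0.18  1.51  0.    1.45 -1.31]
blob [434.8 155.8] [417 133  32  41 429] V pct [195.4 229.  239.  242.  242. ]
all [432. 153.] 659 c 516.6 133.3 size 44.6 15.6 bar yaw 0.266 Vt 193.0
bright [432. 153.] 512 c 518.7 135.0 size 40.0 12.2 bar yaw 0.309 Vt 193.0
all [219. 246.] 637 c 533.1 -86.5 size 50.8 17.4 bar yaw -0.668 Vt 135.0
bright [219. 246.] 371 c 536.2 -91.7 size 39.2 11.8 bar yaw -0.642 Vt 135.0
[0.00426728 0.00666667 0.00792891] [0.03285132 0.03072359 0.01945666]
```

View pics/c1.png

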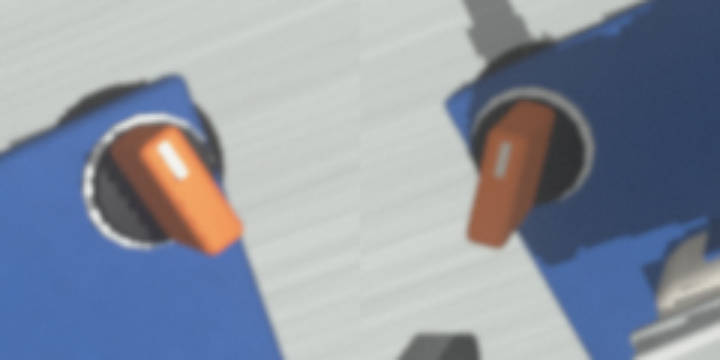

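The crop shows both bars clearly: the left bar's top face is centred at about (519,135) mm with yaw 0.31, and the right at about (536,-92) mm with yaw -0.64. I'm going above the left screw and lining up.

Request:
{"api": "carry_out", "payload": {
  "steps": [
    [[0,0,0],[0.085,0.177,0],-1],
    [[0,0,0],[0.085,0.177,0],-1],
    [[0,0,0],[0.085,0.177,0],-1],
    [[0,0,-0.886],[0,0,0],-1],
    [[0,0,-0.886],[0,0,0],-1],
    [[0,0,-0.886],[0,0,0],-1],
    [[0,0,-0.886],[0,0,0],-1],
    [[0,0,-0.886],[0,0,0],-1],
    [[0,0,0],[0,0,0.2],-1],
    [[0,0,0],[0,0,0.2],-1],
    [[0,0,0],[0,0,0],-1]
  ]
}}

```text
time: 3.48
position: [0.5162, 0.1364, 0.1993]
tcp_rot: [[-0.952, -0.307, -0.007], [-0.307, 0.952, -0.001], [0.007, 0.001, -1.0]]
ft_force: [-0.0, 0.1, -0.0]
gripper_width: 0.0852
finger_force: 0.0
```

```bash
python3 bars.py pics/w2.png
```

```text
t 3.475 p [0.5162 0.1364 0.1993] x [-0.952 -0.307  0.007] q6 [ 0.13  0.24  1.64  0.    1.27 -1.76]
blob [ 10.1 157.8] [  0 143  24  34 361] V pct [164. 206. 229. 238. 240.]
all [ 25. 159.] 1727 c 527.6 -72.7 size 48.4 25.9 bar yaw -1.099 Vt 177.0
bright [ 25. 159.] 351 c 530.8 -86.6 size 23.8 12.7 bar yaw -0.661 Vt 177.0
all [314. 231.] 876 c 515.7 134.1 size 45.1 12.6 bar yaw 0.304 Vt 139.0
bright [314. 231.] 654 c 518.9 135.1 size 38.4 11.1 bar yaw 0.317 Vt 139.0
```

View pics/w2.png

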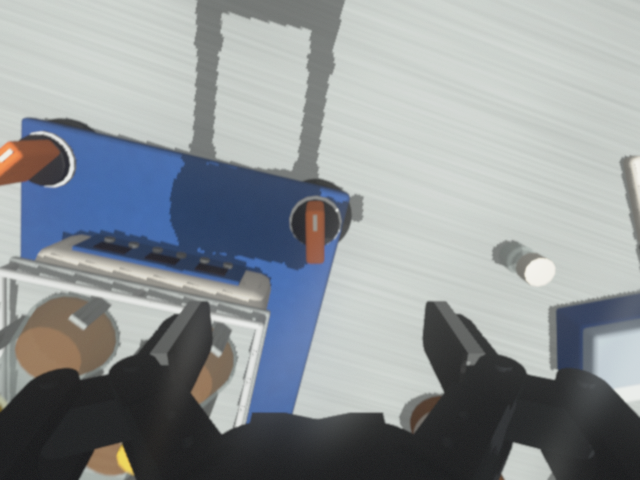

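The bar lies at (315,231) between the fingers and parallel to the pads. The disc ring is centred at about (315,221), so I'll check the axis from it.

Run:
```python
from h import *
s=arm.sense();c=cam("wrist",s);R=s["tcp_rot"]
im=cv2.imread("pics/w2.png");g=cv2.cvtColor(im,cv2.COLOR_BGR2HSV)
def rep(n,p):print(n,p.round(4),"tool delta mm",(R.T@(p-s["position"])*1000).round(1))
rep("ring guess",plane(c,(315,221),.044)[0])
rep("top rect",np.array([.5189,.1351,.086]))
# white/grey thin ring: low saturation bright near disc
m=((g[:,:,1]<60)&(g[:,:,2]>150)).astype(np.uint8);y,x=np.mgrid[:480,:640]
d=np.hypot(x-315,y-221);k=(m>0)&(d<32)&(d>18)
P=np.argwhere(k)[:,::-1].astype(np.float32);print(len(P))
W=plane(c,P,.044)[:,:2]
e=cv2.minEnclosingCircle((W*1000).astype(np.float32));print("ring circle",e)
```

```text
ring guess [0.5206 0.1352 0.044 ] tool delta mm [ -2.4  -2.2 157.5]
top rect [0.5189 0.1351 0.086 ] tool delta mm [ -0.7  -1.7 115.5]
30
ring circle ((519.3111572265625, 154.17044067382812), 15.980864524841309)
```

Request:
{"api": "carry_out", "payload": {
  "steps": [
    [[0,0,0],[-0.018,-0.011,0.1],-1],
    [[0,0,0],[0,0,0.2],-1],
    [[0,0,0],[0,0,0.2],-1],
    [[0,0,0],[0,0,0.15],-1],
    [[0,0,0],[0,0,0.07],-1],
    [[0,0,0],[0,0,0],-1],
    [[0,0,0],[0,0,0],-1]
  ]
}}

```text
time: 4.4
position: [0.5244, 0.1357, 0.0596]
tcp_rot: [[-0.952, -0.307, 0.003], [-0.307, 0.952, 0.001], [-0.003, -0.001, -1.0]]
ft_force: [-0.1, -0.3, -0.4]
gripper_width: 0.0852
finger_force: 0.0
```

```bash
cat > st.py <<'E'
from h import *
M=[];T=[];s=arm.sense();M.append(s["moment"]);T.append(s["tau"][5])
import sys
for i in range(int(sys.argv[1]) if len(sys.argv)>1 else 0):
    arm.snapshot("wrist");q=arm.sense();M.append(q["moment"]);T.append(q["tau"][5])
x=s["tcp_rot"][:,0];z=s["tcp_rot"][:,2]
print("t %.2f"%s["time"],"p",s["position"].round(4),"yaw %.3f"%np.arctan2(x[1],x[0]),"tilt",z[:2].round(4),"F",s["ft_force"].round(1),"w %.4f ff %.1f"%(s["gripper_width"],s["finger_force"]),"q",s["qpos"].round(2))
print("Mz first %.3f mean %.3f"%(M[0][2],np.mean(M,0)[2]),"Mxy",np.mean(M,0)[:2].round(3),"tau6 first %.4f mean %.4f sd %.4f"%(T[0],np.mean(T),np.std(T)))
E
python3 st.py 3
```

```text
t 4.40 p [0.5244 0.1357 0.0596] yaw -2.830 tilt [0.0035 0.0005] F [-0.1 -0.3 -0.4] w 0.0852 ff 0.0 q [ 0.12  0.38  1.83  0.    0.93 -1.76]
Mz first -0.046 mean -0.036 Mxy [-0.017 -0.005] tau6 first 0.0000 mean 0.0000 sd 0.0000
```

```bash
cat > rel.py <<'E'
# bar top in tool frame, no pose noise except height (averaged)
from h import *
import sys
S=[];ims=[]
for i in range(4):S.append(arm.sense());ims.append(arm.snapshot("wrist"))
p=np.mean([s["position"] for s in S],0);print("pos",p.round(4),"sd",np.std([s["position"] for s in S],0).round(4),"tilt",np.mean([s["tcp_rot"][:2,2] for s in S],0).round(4))
T=arm.camera_info("wrist")["T_tool_cam"];c=(arm.camera_info("wrist"),T[:3,:3],T[:3,3])
im=np.mean(ims,0).astype(np.uint8);cv2.imwrite(sys.argv[1],im[:,:,::-1])
h=cv2.cvtColor(im,cv2.COLOR_RGB2HSV);m=cv2.inRange(h,(2,120,40),(20,255,255))
zt=p[2]-0.086
for b in blobs(m,400):
    P=np.argwhere(b[2])[:,::-1];v=h[:,:,2][b[2]]
    t,_=cv2.threshold(v.reshape(-1,1),0,255,cv2.THRESH_OTSU)
    for n,Q in(("all",P),("bright",P[v>t])):
        W=plane(c,Q.astype(float),zt)[:,:2]*1000
        (cx,cy),sz,a=cv2.minAreaRect(W.astype(np.float32));print(n,b[0].round(0),len(Q),"tool c %.1f %.1f"%(cx,cy),np.round(sz,1),"a %.1f"%a,"x range",W[:,0].min().round(1),W[:,0].max().round(1))
E
python3 rel.py pics/r1.png
```

```text
pos [0.5234 0.1355 0.0588] sd [0.0002 0.     0.0002] tilt [0.0018 0.0003]
all [321. 299.] 3437 tool c 12.9 1.2 [12.9 48.2] a 88.9 x range -11.3 36.9
bright [321. 299.] 2245 tool c 6.9 1.5 [11.9 36.2] a 89.0 x range -11.3 25.0
```

View pics/r1.png

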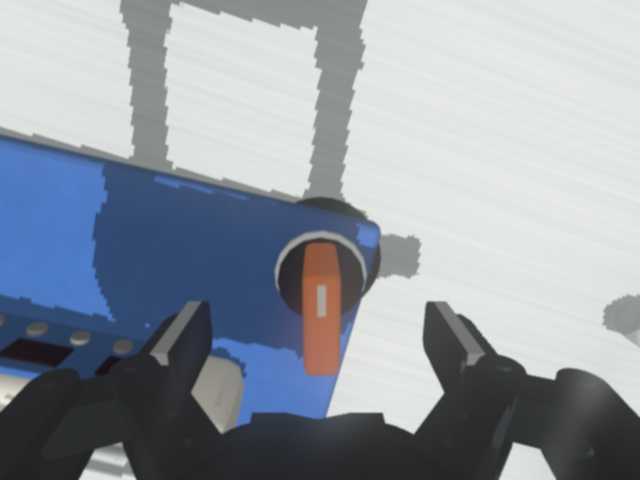

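The ring centre at about (321,276) and the bar's top face both put the axis about 7 mm along tool x and 1.5 mm along tool y from the TCP. I'll correct for that and close the fingers.

Request:
{"api": "carry_out", "payload": {
  "steps": [
    [[0,0,0],[0.035,0.008,0.01],-1],
    [[0,0,0],[0,0,0],-1],
    [[0,0,0],[0,0,0],0.2],
    [[0,0,0],[0,0,0],1],
    [[0,0,0],[0,0,0],1],
    [[0,0,0],[0,0,0],1],
    [[0,0,0],[0,0,0],1],
    [[0,0,0],[0,0,0],1]
  ],
  "newtons": 40
}}

```text
time: 5.75
position: [0.5158, 0.1347, 0.056]
tcp_rot: [[-0.952, -0.307, 0.0], [-0.307, 0.952, -0.0], [-0.0, -0.0, -1.0]]
ft_force: [0.4, -0.2, 1.3]
gripper_width: 0.013
finger_force: 43.6
```

```bash
python3 st.py 5
```

```text
t 5.75 p [0.5158 0.1347 0.056 ] yaw -2.830 tilt [ 0.0003 -0.0001] F [ 0.4 -0.2  1.3] w 0.0130 ff 43.6 q [ 0.12  0.37  1.85 -0.    0.92 -1.76]
Mz first 0.049 mean 0.032 Mxy [-0.12  -0.002] tau6 first -0.0000 mean -0.0010 sd 0.0008
```

Request:
{"api": "carry_out", "payload": {
  "steps": [
    [[0,0,0.8],[0,0,0],1],
    [[0,0,0.8],[0,0,0],1]
  ]
}}

```text
time: 6.25
position: [0.5156, 0.1355, 0.056]
tcp_rot: [[-0.998, -0.067, -0.0], [-0.067, 0.998, 0.001], [-0.0, 0.001, -1.0]]
ft_force: [-0.0, 2.4, 2.0]
gripper_width: 0.0136
finger_force: 43.8
```

```bash
python3 st.py 4
```

```text
t 6.25 p [0.5156 0.1355 0.056 ] yaw -3.074 tilt [-0.      0.0015] F [-0.   2.4  2. ] w 0.0136 ff 43.8 q [ 0.13  0.37  1.85  0.    0.92 -1.51]
Mz first 0.051 mean 0.008 Mxy [0.395 0.078] tau6 first -0.7602 mean -0.0022 sd 0.4010
```

Request:
{"api": "carry_out", "payload": {
  "steps": [
    [[0,0,0.8],[0,0,0],1],
    [[0,0,0.8],[0,0,0],1]
  ]
}}

```text
time: 6.7
position: [0.5156, 0.1363, 0.056]
tcp_rot: [[-0.985, 0.171, 0.0], [0.171, 0.985, 0.003], [0.0, 0.003, -1.0]]
ft_force: [-1.5, 5.2, 0.7]
gripper_width: 0.0134
finger_force: 43.8
```

```bash
python3 st.py 4
```

```text
t 6.70 p [0.5156 0.1363 0.056 ] yaw 2.970 tilt [0.0002 0.0028] F [-1.5  5.2  0.7] w 0.0134 ff 43.8 q [ 0.13  0.37  1.85  0.    0.92 -1.28]
Mz first 0.032 mean -0.011 Mxy [0.884 0.081] tau6 first -0.7463 mean -0.0084 sd 0.3896
```

Request:
{"api": "carry_out", "payload": {
  "steps": [
    [[0,0,0.8],[0.002,0.008,0],1],
    [[0,0,0.8],[0,0.002,0],1],
    [[0,0,0],[0,0,0],1]
  ]
}}

```text
time: 7.28
position: [0.5159, 0.1372, 0.056]
tcp_rot: [[-0.919, 0.395, 0.001], [0.395, 0.919, 0.001], [-0.0, 0.001, -1.0]]
ft_force: [0.4, 2.5, 0.9]
gripper_width: 0.0132
finger_force: 43.7
```

```bash
python3 st.py 4
```

```text
t 7.28 p [0.5159 0.1372 0.056 ] yaw 2.736 tilt [0.0007 0.0008] F [0.4 2.5 0.9] w 0.0132 ff 43.7 q [ 0.13  0.37  1.85  0.    0.92 -1.04]
Mz first -0.058 mean 0.012 Mxy [ 0.535 -0.023] tau6 first 0.2177 mean 0.0626 sd 0.0780
```

Request:
{"api": "carry_out", "payload": {
  "steps": [
    [[0,0,0.8],[0,0.003,0],1],
    [[0,0,0.8],[0,0.002,0],1],
    [[0,0,0],[0,0,0],1]
  ]
}}

```text
time: 7.85
position: [0.5163, 0.138, 0.056]
tcp_rot: [[-0.798, 0.602, 0.001], [0.602, 0.798, 0.001], [-0.0, 0.001, -1.0]]
ft_force: [0.2, 3.2, 2.0]
gripper_width: 0.0127
finger_force: 43.8
```

```bash
python3 st.py 4
```

```text
t 7.85 p [0.5163 0.138  0.056 ] yaw 2.495 tilt [0.0006 0.0006] F [0.2 3.2 2. ] w 0.0127 ff 43.8 q [ 0.13  0.37  1.84  0.    0.92 -0.79]
Mz first -0.013 mean 0.000 Mxy [ 0.663 -0.122] tau6 first 0.2211 mean 0.0643 sd 0.0788
```

```bash
sed -i 's/"tau6 first.*/"tau6",np.round(T,4),"TCP F-tool",(s["tcp_rot"].T@s["ft_force"]).round(1))/' st.py; tail -1 st.py
```

```text
print("Mz first %.3f mean %.3f"%(M[0][2],np.mean(M,0)[2]),"Mxy",np.mean(M,0)[:2].round(3),"tau6",np.round(T,4),"TCP F-tool",(s["tcp_rot"].T@s["ft_force"]).round(1))
```

Request:
{"api": "carry_out", "payload": {
  "steps": [
    [[0,0,0.8],[0.003,0.006,0],1],
    [[0,0,0.8],[0,0.003,0],1],
    [[0,0,0],[0,0,0],1]
  ]
}}

```text
time: 8.43
position: [0.5169, 0.1387, 0.056]
tcp_rot: [[-0.633, 0.774, 0.0], [0.774, 0.633, -0.001], [-0.001, -0.0, -1.0]]
ft_force: [0.9, -1.1, 1.7]
gripper_width: 0.0132
finger_force: 43.8
```

```bash
python3 st.py 4
```

```text
t 8.43 p [0.5169 0.1387 0.056 ] yaw 2.256 tilt [ 0.0004 -0.0013] F [ 0.9 -1.1  1.7] w 0.0132 ff 43.8 q [ 0.13  0.38  1.84 -0.    0.92 -0.55]
Mz first -0.091 mean -0.013 Mxy [-0.082 -0.188] tau6 [0.2124 0.0282 0.0185 0.0059 0.0019] TCP F-tool [-1.4  0.  -1.7]
```

Request:
{"api": "carry_out", "payload": {
  "steps": [
    [[0,0,0.8],[0,0.003,0],1],
    [[0,0,0.8],[0,0.003,0],1],
    [[0,0,0],[0,0,0],1]
  ]
}}

```text
time: 9.0
position: [0.5177, 0.1393, 0.0559]
tcp_rot: [[-0.431, 0.903, -0.0], [0.903, 0.431, -0.001], [-0.001, -0.001, -1.0]]
ft_force: [0.3, -4.4, 2.2]
gripper_width: 0.0135
finger_force: 43.9
```

```bash
python3 st.py 4
```

```text
t 9.00 p [0.5177 0.1393 0.0559] yaw 2.016 tilt [-0.0001 -0.0015] F [ 0.3 -4.4  2.2] w 0.0135 ff 43.9 q [ 0.13  0.38  1.84 -0.    0.92 -0.31]
Mz first 0.022 mean 0.023 Mxy [-0.679 -0.167] tau6 [ 0.2069  0.0227  0.0128  0.0013 -0.0188] TCP F-tool [-4.1 -1.6 -2.2]
```

Request:
{"api": "carry_out", "payload": {
  "steps": [
    [[0,0,0.4],[-0.0018,0.0006,0],1],
    [[0,0,0.4],[-0.0018,0.0006,0],1],
    [[0,0,0.4],[-0.0018,0.0006,0],1],
    [[0,0,0.4],[-0.0018,0.0006,0],1]
  ]
}}

```text
time: 9.7
position: [0.5186, 0.1395, 0.056]
tcp_rot: [[-0.2, 0.98, -0.0], [0.98, 0.2, 0.001], [0.001, 0.0, -1.0]]
ft_force: [0.3, -0.4, 2.1]
gripper_width: 0.013
finger_force: 43.9
```

```bash
python3 st.py
```

```text
t 9.70 p [0.5186 0.1395 0.056 ] yaw 1.772 tilt [-0.      0.0011] F [ 0.3 -0.4  2.1] w 0.0130 ff 43.9 q [ 0.13  0.38  1.84  0.    0.93 -0.07]
Mz first 0.021 mean 0.021 Mxy [-0.081 -0.169] tau6 [-0.3714] TCP F-tool [-0.4  0.2 -2.1]
```

Request:
{"api": "carry_out", "payload": {
  "steps": [
    [[0,0,0.4],[0,0.0014,0],1],
    [[0,0,0.4],[0,0.0014,0],1],
    [[0,0,0.4],[0,0.0014,0],1],
    [[0,0,0.4],[0,0.0014,0],1]
  ]
}}

```text
time: 10.2
position: [0.5195, 0.1396, 0.056]
tcp_rot: [[0.038, 0.999, -0.0], [0.999, -0.038, 0.001], [0.001, -0.0, -1.0]]
ft_force: [-0.6, -1.4, 2.9]
gripper_width: 0.0135
finger_force: 44.0
```

```bash
python3 st.py
```

```text
t 10.20 p [0.5195 0.1396 0.056 ] yaw 1.532 tilt [-0.0004  0.0009] F [-0.6 -1.4  2.9] w 0.0135 ff 44.0 q [0.13 0.38 1.84 0.   0.93 0.17]
Mz first 0.012 mean 0.012 Mxy [-0.244 -0.161] tau6 [-0.3763] TCP F-tool [-1.4 -0.5 -2.9]
```

Request:
{"api": "carry_out", "payload": {
  "steps": [
    [[0,0,0.4],[-0.002,0.001,0],1],
    [[0,0,0.4],[0,0.001,0],1],
    [[0,0,0.4],[0,0.001,0],1],
    [[0,0,0.4],[0,0.001,0],1]
  ]
}}

```text
time: 10.7
position: [0.5203, 0.1394, 0.0559]
tcp_rot: [[0.275, 0.961, -0.0], [0.961, -0.275, 0.001], [0.001, -0.001, -1.0]]
ft_force: [0.4, -0.6, 3.4]
gripper_width: 0.0135
finger_force: 44.0
```

```bash
python3 st.py
```

```text
t 10.70 p [0.5203 0.1394 0.0559] yaw 1.292 tilt [-0.0002  0.0014] F [ 0.4 -0.6  3.4] w 0.0135 ff 44.0 q [0.13 0.38 1.83 0.   0.93 0.41]
Mz first 0.009 mean 0.009 Mxy [-0.062 -0.134] tau6 [-0.3749] TCP F-tool [-0.5  0.5 -3.4]
```

Request:
{"api": "carry_out", "payload": {
  "steps": [
    [[0,0,0.4],[0,0.001,0],1],
    [[0,0,0.4],[0,0.001,0],1],
    [[0,0,0.4],[0,0.001,0],1],
    [[0,0,0.4],[0,0.001,0],1]
  ]
}}

```text
time: 11.2
position: [0.5211, 0.1391, 0.056]
tcp_rot: [[0.496, 0.869, -0.0], [0.869, -0.496, 0.001], [0.001, -0.001, -1.0]]
ft_force: [0.1, -0.5, 3.1]
gripper_width: 0.0133
finger_force: 44.0
```

```bash
python3 st.py
```

```text
t 11.20 p [0.5211 0.1391 0.056 ] yaw 1.052 tilt [-0.0001  0.0013] F [ 0.1 -0.5  3.1] w 0.0133 ff 44.0 q [0.13 0.38 1.83 0.   0.93 0.65]
Mz first 0.026 mean 0.026 Mxy [-0.136 -0.181] tau6 [-0.3702] TCP F-tool [-0.4  0.3 -3.1]
```

Request:
{"api": "carry_out", "payload": {
  "steps": [
    [[0,0,0.4],[0,0.001,0],1],
    [[0,0,0.4],[0,0.001,0],1],
    [[0,0,0.4],[0,0.001,0],1],
    [[0,0,0.4],[0,0.001,0],1]
  ]
}}

```text
time: 11.7
position: [0.5218, 0.1386, 0.056]
tcp_rot: [[0.688, 0.726, 0.0], [0.726, -0.688, 0.001], [0.001, -0.001, -1.0]]
ft_force: [0.4, -1.4, 3.6]
gripper_width: 0.0135
finger_force: 44.0
```

```bash
python3 st.py
```

```text
t 11.70 p [0.5218 0.1386 0.056 ] yaw 0.812 tilt [0.     0.0012] F [ 0.4 -1.4  3.6] w 0.0135 ff 44.0 q [0.13 0.38 1.83 0.   0.93 0.89]
Mz first 0.038 mean 0.038 Mxy [-0.23  -0.175] tau6 [-0.3461] TCP F-tool [-0.8  1.2 -3.6]
```

Request:
{"api": "carry_out", "payload": {
  "steps": [
    [[0,0,0.4],[0,0.001,0],1],
    [[0,0,0.4],[0,0.001,0],1],
    [[0,0,0.4],[0,0.001,0],1],
    [[0,0,0.4],[0,0.001,0],1]
  ]
}}

```text
time: 12.2
position: [0.5224, 0.1378, 0.056]
tcp_rot: [[0.84, 0.542, 0.0], [0.542, -0.84, 0.001], [0.001, -0.001, -1.0]]
ft_force: [1.1, -1.0, 2.9]
gripper_width: 0.0131
finger_force: 44.0
```

```bash
python3 st.py
```

```text
t 12.20 p [0.5224 0.1378 0.056 ] yaw 0.573 tilt [0.0001 0.001 ] F [ 1.1 -1.   2.9] w 0.0131 ff 44.0 q [0.13 0.38 1.83 0.   0.93 1.13]
Mz first 0.081 mean 0.081 Mxy [-0.195 -0.147] tau6 [-0.3177] TCP F-tool [ 0.4  1.4 -2.9]
```

The left foot touched at about yaw 1.04: tau6 and Mz have both risen since, on the expected slope. It needs about 0.36 rad more to reach 6 N.

Request:
{"api": "carry_out", "payload": {
  "steps": [
    [[0,0,0.4],[-0.001,0.001,0],1],
    [[0,0,0.4],[0,0.001,0],1],
    [[0,0,0.4],[0,0.001,0],1],
    [[0,0,0.4],[0,0.001,0],1]
  ]
}}

```text
time: 12.7
position: [0.5228, 0.1371, 0.0561]
tcp_rot: [[0.945, 0.327, 0.001], [0.327, -0.945, 0.001], [0.001, -0.001, -1.0]]
ft_force: [0.2, -1.3, 3.1]
gripper_width: 0.0134
finger_force: 44.0
```

```bash
python3 st.py
```

```text
t 12.70 p [0.5228 0.1371 0.0561] yaw 0.333 tilt [0.0005 0.001 ] F [ 0.2 -1.3  3.1] w 0.0134 ff 44.0 q [0.13 0.38 1.83 0.   0.93 1.36]
Mz first 0.143 mean 0.143 Mxy [-0.201 -0.242] tau6 [-0.289] TCP F-tool [-0.2  1.3 -3.1]
```

Request:
{"api": "carry_out", "payload": {
  "steps": [
    [[0,0,0.4],[0,0.001,0],1],
    [[0,0,0.4],[0,0.001,0],1]
  ]
}}

```text
time: 12.95
position: [0.5229, 0.1366, 0.0561]
tcp_rot: [[0.977, 0.211, 0.001], [0.211, -0.977, 0.001], [0.001, -0.001, -1.0]]
ft_force: [1.0, -1.2, 3.2]
gripper_width: 0.0137
finger_force: 44.0
```

```bash
python3 st.py 6
```

```text
t 12.95 p [0.5229 0.1366 0.0561] yaw 0.213 tilt [0.0005 0.0009] F [ 1.  -1.2  3.2] w 0.0137 ff 44.0 q [0.13 0.38 1.83 0.   0.93 1.48]
Mz first 0.130 mean -0.034 Mxy [-0.123 -0.163] tau6 [-0.2737  0.0984  0.0988 -0.0445 -0.062  -0.0508 -0.0533] TCP F-tool [ 0.8  1.4 -3.2]
```

The left screw reads about 6.1 N. I'll release it, rise, and go over to the right screw.

Request:
{"api": "carry_out", "payload": {
  "steps": [
    [[0,0,0],[0,0,0],-1],
    [[0,0,0],[0,0,0],-1],
    [[0,0,0],[0,0,0],-1],
    [[0,0,0],[0,0,-0.2],-1],
    [[0,0,0],[0,0,-0.25],-1],
    [[0,0,0],[0,0,-0.25],-1],
    [[0,0,-1.1],[0,0,0],-1],
    [[0,0,-1.1],[0,0,0],-1],
    [[0,0,-1.1],[0,0,0],-1],
    [[0,0,-1.1],[0,0,0],-1],
    [[0,0,-1.1],[0,0,0],-1],
    [[0,0,-1.1],[0,0,0],-1]
  ]
}}

```text
out of range: a turn must lie within [-1, 1]
```

Request:
{"api": "carry_out", "payload": {
  "steps": [
    [[0,0,-1.08],[0,0,0],-1],
    [[0,0,-1.08],[0,0,0],-1],
    [[0,0,-1.08],[0,0,0],-1],
    [[0,0,-1.08],[0,0,0],-1],
    [[0,0,-1.08],[0,0,0],-1],
    [[0,0,-1.08],[0,0,0],-1],
    [[0,0,-1.08],[0,0,0],-1],
    [[0,0,-1.08],[0,0,0],-1],
    [[0,0,0],[-0.187,-0.22,0],-1],
    [[0,0,0],[-0.187,-0.22,0],-1],
    [[0,0,0],[-0.187,-0.22,0],-1],
    [[0,0,0],[-0.187,-0.22,0],-1]
  ]
}}

```text
out of range: a turn must lie within [-1, 1]
```

Request:
{"api": "carry_out", "payload": {
  "steps": [
    [[0,0,0],[0,0,0],-1],
    [[0,0,0],[0,0,0],-1],
    [[0,0,0],[0,0,0],-1]
  ]
}}

```text
time: 13.62
position: [0.5223, 0.1361, 0.0555]
tcp_rot: [[0.977, 0.212, -0.001], [0.212, -0.977, 0.0], [-0.001, -0.0, -1.0]]
ft_force: [0.6, 0.4, -0.1]
gripper_width: 0.0672
finger_force: 0.0
```

```bash
python3 bars.py pics/w3.png; python3 rel.py pics/w3b.png; python3 st.py
```

```text
t 13.625 p [0.5223 0.1361 0.0555] x [ 0.977  0.212 -0.001] q6 [0.13 0.38 1.83 0.   0.93 1.48]
all [319. 303.] 2520 c 534.9 138.8 size 40.7 12.7 bar yaw 0.229 Vt 156.0
bright [319. 303.] 1249 c 528.1 137.5 size 26.9 11.7 bar yaw 0.227 Vt 156.0
pos [0.5226 0.1361 0.0557] sd [0.0001 0.     0.0001] tilt [-0.0005  0.0001]
all [319. 303.] 2438 tool c 12.2 0.1 [41.2 12.4] a 0.8 x range -8.5 32.7
bright [319. 303.] 1181 tool c 5.4 -0.1 [11.8 27.7] a 89.2 x range -8.5 19.2
t 13.88 p [0.5227 0.1361 0.0558] yaw 0.213 tilt [-0.0002  0.0001] F [ 0.6 -0.1  0.3] w 0.0854 ff 0.0 q [0.13 0.38 1.83 0.   0.93 1.48]
Mz first 0.005 mean 0.005 Mxy [-0.007  0.01 ] tau6 [-0.0005] TCP F-tool [ 0.5  0.3 -0.3]
```

View pics/w3b.png

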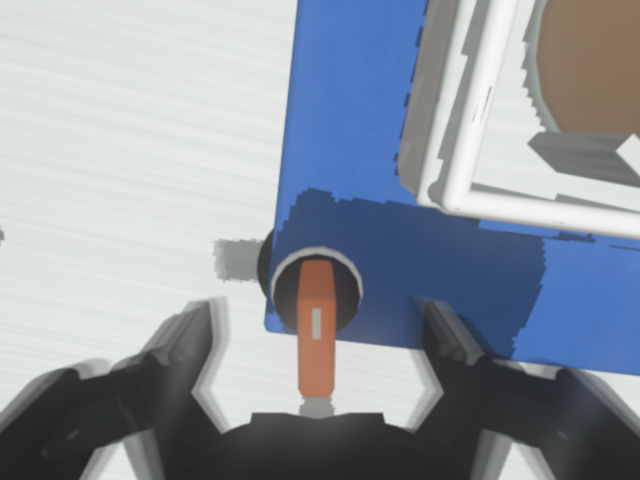

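Those two calls were refused because turns are capped at ±1, and the idle call only let go. The picture shows the left bar free between the open fingers, with its ring centre at about (317,292). I'll redo the transfer.

Request:
{"api": "carry_out", "payload": {
  "steps": [
    [[0,0,0],[0,0,-0.2],-1],
    [[0,0,0],[0,0,-0.25],-1],
    [[0,0,0],[0,0,-0.25],-1],
    [[0,0,-1],[0,0,0],-1],
    [[0,0,-1],[0,0,0],-1],
    [[0,0,-1],[0,0,0],-1],
    [[0,0,-1],[0,0,0],-1],
    [[0,0,-1],[0,0,0],-1],
    [[0,0,-1],[0,0,0],-1],
    [[0,0,-1],[0,0,0],-1],
    [[0,0,-1],[0,0,0],-1],
    [[0,0,-1],[0,0,0],-1]
  ]
}}

```text
time: 15.38
position: [0.5227, 0.1361, 0.1959]
tcp_rot: [[0.003, 1.0, -0.0], [1.0, -0.003, 0.0], [0.0, -0.0, -1.0]]
ft_force: [-0.3, -1.2, 0.7]
gripper_width: 0.0856
finger_force: 0.0
```

Request:
{"api": "carry_out", "payload": {
  "steps": [
    [[0,0,-1],[0,0,0],-1],
    [[0,0,-1],[0,0,0],-1],
    [[0,0,-1],[0,0,0],-1],
    [[0,0,-1],[0,0,0],-1],
    [[0,0,-1],[0,0,0],-1],
    [[0,0,-1],[0,0,0],-1],
    [[0,0,-0.25],[0,0,0],-1],
    [[0,0,0],[-0.187,-0.22,0],-1],
    [[0,0,0],[-0.187,-0.22,0],-1],
    [[0,0,0],[-0.187,-0.22,0],-1],
    [[0,0,0],[-0.187,-0.22,0],-1],
    [[0,0,0],[0,0,0],-1]
  ]
}}

```text
time: 16.88
position: [0.5378, -0.0985, 0.1958]
tcp_rot: [[-0.798, 0.603, 0.0], [0.603, 0.798, -0.001], [-0.001, -0.001, -1.0]]
ft_force: [0.5, 0.5, 1.3]
gripper_width: 0.0854
finger_force: 0.0
```

```bash
python3 bars.py pics/w4.png; python3 rel.py pics/w4b.png; python3 st.py
```

```text
t 16.875 p [ 0.5378 -0.0985  0.1958] x [-0.798  0.603 -0.001] q6 [-0.31  0.26  1.62 -0.    1.26 -1.23]
blob [589.6   8.4] [ 551    0   76   25 1138] V pct [115.   116.   117.   122.75 239.  ]
blob [328.7 208.2] [323 200   9  20 102] V pct [175.1 205.5 224.  234.  239. ]
all [588.  12.] 1657 c 526.8 117.8 size 52.2 16.7 bar yaw 0.923 Vt 170.0
bright [588.  12.] 246 c 534.0 133.6 size 18.4 9.1 bar yaw 0.923 Vt 170.0
all [323. 223.] 949 c 534.3 -90.4 size 45.4 12.9 bar yaw -0.649 Vt 184.0
bright [323. 223.] 105 c 528.6 -81.2 size 13.8 5.0 bar yaw -0.635 Vt 184.0
pos [ 0.5373 -0.0944  0.1957] sd [0.0001 0.0011 0.    ] tilt [-0.0005  0.0009]
all [580.  15.] 2063 tool c 137.8 161.0 [55.5 20. ] a 90.0 x range 127.8 147.9
bright [580.  15.] 385 tool c 144.9 177.3 [12.  21.7] a 41.5 x range 134.4 147.9
all [318. 228.] 879 tool c 4.5 0.8 [45. 13.] a 0.3 x range -17.9 27.0
bright [318. 228.] 673 tool c 2.4 1.5 [40.7 11.5] a 0.2 x range -17.9 22.7
t 17.12 p [ 0.5373 -0.093   0.1959] yaw 2.502 tilt [-0.0002  0.0007] F [-0.2  0.2 -0.1] w 0.0852 ff 0.0 q [-0.3   0.25  1.63  0.    1.26 -1.23]
Mz first -0.076 mean -0.076 Mxy [-0.06  -0.021] tau6 [0.0062] TCP F-tool [0.2 0.1 0.1]
```

View pics/w4b.png

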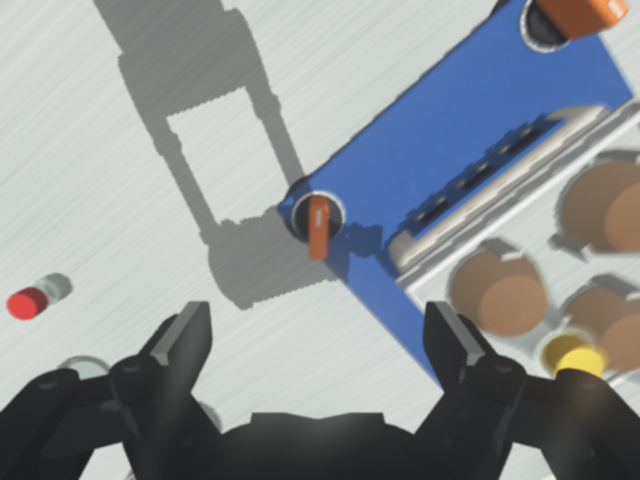

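The right bar is aligned in the gripper at (318,228), with its ring at about (318,217). The TCP is about 1 mm off the expected axis, so I'm descending and grasping.

Request:
{"api": "carry_out", "payload": {
  "steps": [
    [[0,0,0],[-0.004,0.006,0.15],-1],
    [[0,0,0],[0,0,0.25],-1],
    [[0,0,0],[0,0,0.2],-1],
    [[0,0,0],[0,0,0.1],-1],
    [[0,0,0],[0,0,0],-1],
    [[0,0,0],[0,0,0],0.2],
    [[0,0,0],[0,0,0],1],
    [[0,0,0],[0,0,0],1],
    [[0,0,0],[0,0,0],1],
    [[0,0,0],[0,0,0],1],
    [[0,0,0],[0,0,0],1]
  ],
  "newtons": 40
}}

```text
time: 18.5
position: [0.5389, -0.0945, 0.0565]
tcp_rot: [[-0.802, 0.598, 0.0], [0.598, 0.802, -0.001], [-0.001, -0.0, -1.0]]
ft_force: [-2.1, -3.2, 5.1]
gripper_width: 0.0135
finger_force: 43.5
```

```bash
python3 st.py 3
```

```text
t 18.50 p [ 0.5389 -0.0945  0.0565] yaw 2.501 tilt [ 0.0004 -0.0009] F [-2.1 -3.2  5.1] w 0.0135 ff 43.5 q [-0.3   0.39  1.82 -0.    0.94 -1.23]
Mz first 0.007 mean 0.014 Mxy [-0.241  0.272] tau6 [0.0197 0.0197 0.0197 0.0197] TCP F-tool [-0.2 -3.8 -5.1]
```

Request:
{"api": "carry_out", "payload": {
  "steps": [
    [[0,0,0.4],[0,0,0],1],
    [[0,0,0.4],[0,0,0],1],
    [[0,0,0.4],[0,0,0],1],
    [[0,0,0.4],[0,0,0],1]
  ]
}}

```text
time: 19.15
position: [0.5386, -0.0948, 0.0565]
tcp_rot: [[-0.635, 0.772, -0.0], [0.772, 0.635, -0.001], [-0.001, -0.001, -1.0]]
ft_force: [-3.3, -2.9, 6.3]
gripper_width: 0.0132
finger_force: 43.6
```

```bash
python3 st.py
```

```text
t 19.15 p [ 0.5386 -0.0948  0.0565] yaw 2.259 tilt [-0.0002 -0.0014] F [-3.3 -2.9  6.3] w 0.0132 ff 43.6 q [-0.3   0.39  1.82 -0.    0.94 -0.99]
Mz first 0.084 mean 0.084 Mxy [-0.42   0.385] tau6 [-0.3681] TCP F-tool [-0.2 -4.4 -6.2]
```

Request:
{"api": "carry_out", "payload": {
  "steps": [
    [[0,0,0.4],[0,-0.005,0],1],
    [[0,0,0.4],[0,-0.003,0],1],
    [[0,0,0.4],[0,0,0],1],
    [[0,0,0.4],[0,0,0],1]
  ]
}}

```text
time: 19.65
position: [0.5382, -0.0952, 0.0565]
tcp_rot: [[-0.433, 0.901, 0.001], [0.901, 0.433, -0.0], [-0.001, 0.001, -1.0]]
ft_force: [-1.0, -1.3, 5.5]
gripper_width: 0.0128
finger_force: 43.4
```

```bash
python3 st.py
```

```text
t 19.65 p [ 0.5382 -0.0952  0.0565] yaw 2.019 tilt [ 0.0015 -0.0002] F [-1.  -1.3  5.5] w 0.0128 ff 43.4 q [-0.3   0.39  1.82  0.    0.93 -0.75]
Mz first -0.002 mean -0.002 Mxy [-0.05   0.114] tau6 [-0.3739] TCP F-tool [-0.7 -1.4 -5.5]
```

Request:
{"api": "carry_out", "payload": {
  "steps": [
    [[0,0,0.4],[0,0,0],1],
    [[0,0,0.4],[0,0,0],1],
    [[0,0,0.4],[0,0,0],1],
    [[0,0,0.4],[0,0,0],1]
  ]
}}

```text
time: 20.15
position: [0.5378, -0.0953, 0.0565]
tcp_rot: [[-0.207, 0.978, 0.001], [0.978, 0.207, -0.0], [-0.001, 0.001, -1.0]]
ft_force: [-1.5, -0.9, 5.8]
gripper_width: 0.0133
finger_force: 43.5
```

```bash
python3 st.py
```

```text
t 20.15 p [ 0.5378 -0.0953  0.0565] yaw 1.779 tilt [ 0.0007 -0.0005] F [-1.5 -0.9  5.8] w 0.0133 ff 43.5 q [-0.3   0.39  1.82 -0.    0.93 -0.51]
Mz first 0.012 mean 0.012 Mxy [-0.171  0.202] tau6 [-0.3547] TCP F-tool [-0.6 -1.6 -5.8]
```

Request:
{"api": "carry_out", "payload": {
  "steps": [
    [[0,0,0.4],[0,-0.002,0],1],
    [[0,0,0.4],[0,-0.001,0],1],
    [[0,0,0.4],[0,-0.0006,0],1],
    [[0,0,0.4],[0,-0.0006,0],1]
  ]
}}

```text
time: 20.65
position: [0.5373, -0.0953, 0.0566]
tcp_rot: [[0.032, 0.999, 0.001], [0.999, -0.032, -0.0], [-0.0, 0.001, -1.0]]
ft_force: [-1.1, 0.2, 5.2]
gripper_width: 0.0136
finger_force: 43.5
```

```bash
python3 st.py
```

```text
t 20.65 p [ 0.5373 -0.0953  0.0566] yaw 1.539 tilt [ 0.0014 -0.0004] F [-1.1  0.2  5.2] w 0.0136 ff 43.5 q [-0.3   0.39  1.82  0.    0.93 -0.27]
Mz first 0.102 mean 0.102 Mxy [-0.108  0.137] tau6 [-0.3311] TCP F-tool [ 0.2 -1.1 -5.2]
```

Request:
{"api": "carry_out", "payload": {
  "steps": [
    [[0,0,0.4],[0,-0.001,0],1],
    [[0,0,0.4],[0,-0.0006,0],1],
    [[0,0,0.4],[0,-0.0006,0],1],
    [[0,0,0.4],[0,-0.0006,0],1]
  ]
}}

```text
time: 21.15
position: [0.5369, -0.0953, 0.0566]
tcp_rot: [[0.269, 0.963, 0.002], [0.963, -0.269, -0.0], [0.0, 0.002, -1.0]]
ft_force: [-1.1, -1.2, 5.6]
gripper_width: 0.0135
finger_force: 43.5
```

```bash
python3 st.py
```

```text
t 21.15 p [ 0.5369 -0.0953  0.0566] yaw 1.299 tilt [ 0.0017 -0.0005] F [-1.1 -1.2  5.6] w 0.0135 ff 43.5 q [-0.3   0.39  1.82  0.    0.93 -0.03]
Mz first 0.123 mean 0.123 Mxy [-0.107  0.143] tau6 [-0.3042] TCP F-tool [-1.5 -0.7 -5.6]
```

Request:
{"api": "carry_out", "payload": {
  "steps": [
    [[0,0,0.4],[0,-0.001,0],1],
    [[0,0,0.4],[0,-0.0006,0],1],
    [[0,0,0.3],[0,-0.0006,0],1],
    [[0,0,0.3],[0,-0.0006,0],1]
  ]
}}

```text
time: 21.65
position: [0.5365, -0.0951, 0.0567]
tcp_rot: [[0.463, 0.886, 0.002], [0.886, -0.463, -0.001], [0.0, 0.002, -1.0]]
ft_force: [-0.6, -0.8, 5.5]
gripper_width: 0.013
finger_force: 43.5
```

```bash
python3 st.py
```

```text
t 21.65 p [ 0.5365 -0.0951  0.0567] yaw 1.089 tilt [ 0.002  -0.0006] F [-0.6 -0.8  5.5] w 0.0130 ff 43.5 q [-0.3   0.39  1.82  0.    0.93  0.18]
Mz first 0.063 mean 0.063 Mxy [-0.109  0.092] tau6 [-0.1837] TCP F-tool [-1.  -0.1 -5.5]
```

Request:
{"api": "carry_out", "payload": {
  "steps": [
    [[0,0,0],[0,0,0],1],
    [[0,0,0],[0,0,0],-1],
    [[0,0,0],[0,0,0],-1],
    [[0,0,0],[0,0,0],-1],
    [[0,0,0],[0,0,0],-1],
    [[0,0,0],[0,0,-0.15],-1],
    [[0,0,0],[0,0,-0.25],-1],
    [[0,0,0],[0,0,-0.25],-1],
    [[0,0,0],[0,0,-0.25],-1],
    [[0,0,0],[0,0,0],-1],
    [[0,0,0],[0,0,0],-1]
  ]
}}

```text
time: 23.02
position: [0.5351, -0.0946, 0.2352]
tcp_rot: [[0.462, 0.887, -0.001], [0.887, -0.462, 0.0], [-0.0, -0.001, -1.0]]
ft_force: [-1.2, 0.0, -0.5]
gripper_width: 0.0857
finger_force: 0.0
```

```bash
python3 bars.py pics/w5.png; python3 st.py; python3 -c "
from h import *
cv2.imwrite('pics/scene2.png',arm.snapshot('scene')[:,:,::-1])"
```

```text
t 23.025 p [ 0.5351 -0.0946  0.2352] x [ 0.462  0.887 -0.   ] q6 [-0.3   0.23  1.56  0.    1.35  0.18]
blob [317.1 200.1] [311 193  16  19 146] V pct [163.25 194.25 220.   233.   238.  ]
all [319. 214.] 733 c 539.0 -90.1 size 45.0 13.7 bar yaw 1.065 Vt 179.0
bright [319. 214.] 141 c 544.2 -81.4 size 13.3 11.5 bar yaw 1.092 Vt 179.0
t 23.07 p [ 0.5347 -0.0945  0.2344] yaw 1.091 tilt [-0.0027  0.001 ] F [ 0.1 -0.1 -0.6] w 0.0857 ff 0.0 q [-0.3   0.23  1.56  0.    1.35  0.18]
Mz first 0.009 mean 0.009 Mxy [ 0.034 -0.011] tau6 [-0.] TCP F-tool [-0.1  0.1  0.6]
```

View pics/scene2.png

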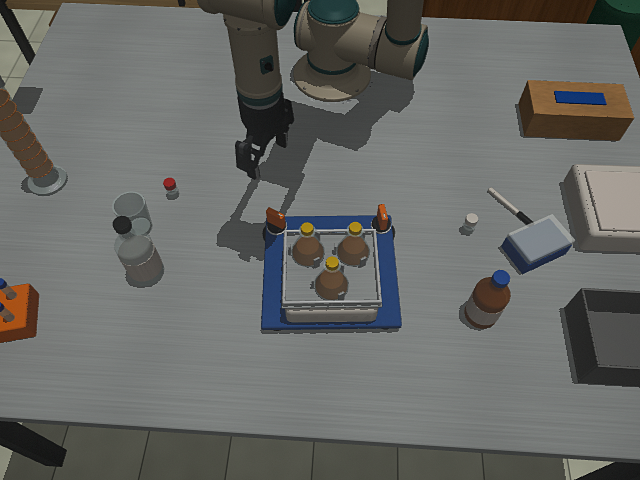

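The scene is undisturbed: the shaker and everything around it are where they were, and the gripper is open above the bench, touching nothing. By the angle since touch, both feet should carry about 6 N, so I'm handing in.

```bash
python3 -c "
from cell import arm
print(arm.finish_job())"
```

```text
the job is handed in; nothing more can be done
None
```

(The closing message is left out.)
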